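# Put the cutting wheels back on the rack by size

## Task

Put the four rinsed cutting wheels from the drain mat back on the wooden wheel rack, one centred on each pad with its shank up, in order of diameter with the largest at the end nearest the small blue lathe on this bench and the smallest at the far end. The stone is brittle, so set each wheel down rather than letting it drop or fall over, and leave the cut-glass tumbler standing where it is.

Things in the scene. Friction and masses are not known exactly. Their poses are not given: they have to be found in the camera images.
- wheel_a_mid (a point): Largest cutting wheel: white stone disc 84 mm across, 12 mm thick, lying flat, with an upright steel shank (18 mm across at its foot, 16 near the top) in a thin 25 mm brass flange. 95 mm tall, loose, up to 0.32 kg; starts shank up on the black drain mat. Point: on the shank's axis, 48 mm above the disc's underside; grip the shank here or up to 15 mm higher. z: up along the shank.
- wheel_b_mid (a point): Second largest cutting wheel: white stone disc 70 mm across, 16 mm thick, lying flat, with an upright steel shank (18 mm across at its foot, 16 near the top) in a thin 25 mm brass flange. 95 mm tall, loose, up to 0.32 kg; starts shank up on the black drain mat. Point: on the shank's axis, 48 mm above the disc's underside; grip the shank here or up to 15 mm higher. z: up along the shank.
- wheel_c_mid (a point): Third largest cutting wheel: white stone disc 56 mm across, 10 mm thick, lying flat, with an upright steel shank (18 mm across at its foot, 16 near the top) in a thin 25 mm brass flange. 95 mm tall, loose, up to 0.32 kg; starts shank up on the black drain mat. Point: on the shank's axis, 48 mm above the disc's underside; grip the shank here or up to 15 mm higher. z: up along the shank.
- wheel_d_mid (a point): Smallest cutting wheel: white stone disc 42 mm across, 14 mm thick, lying flat, with an upright steel shank (18 mm across at its foot, 16 near the top) in a thin 25 mm brass flange. 95 mm tall, loose, up to 0.32 kg; starts shank up on the black drain mat. Point: on the shank's axis, 48 mm above the disc's underside; grip the shank here or up to 15 mm higher. z: up along the shank.
- pad_1: End pad at the robot's left (+y) of the wheel rack: black rubber disc 42 mm across with a steel dot, flush with the top of the fixed wooden board (420 x 122 mm, top 21 mm above the bench, an 8 mm high strip round its edge). Four pads in a straight row, 98 mm apart. Origin: pad's centre, on the surface a wheel stands on; z up, y along the row to the robot's left.
- pad_2: Second pad from the robot's left (+y) of the wheel rack: black rubber disc 42 mm across with a steel dot, flush with the top of the fixed wooden board (420 x 122 mm, top 21 mm above the bench, an 8 mm high strip round its edge). Four pads in a straight row, 98 mm apart. Origin: pad's centre, on the surface a wheel stands on; z up, y along the row to the robot's left.
- pad_3: Third pad from the robot's left (+y) of the wheel rack: black rubber disc 42 mm across with a steel dot, flush with the top of the fixed wooden board (420 x 122 mm, top 21 mm above the bench, an 8 mm high strip round its edge). Four pads in a straight row, 98 mm apart. Origin: pad's centre, on the surface a wheel stands on; z up, y along the row to the robot's left.
- pad_4: End pad at the robot's right (-y) of the wheel rack: black rubber disc 42 mm across with a steel dot, flush with the top of the fixed wooden board (420 x 122 mm, top 21 mm above the bench, an 8 mm high strip round its edge). Four pads in a straight row, 98 mm apart. Origin: pad's centre, on the surface a wheel stands on; z up, y along the row to the robot's left.
- lathe_wheel (a point): The blue bench engraving lathe, fixed, 0.3 m tall, with a stone wheel on its spindle over a small steel basin. It stands past one end of the rack: to the robot's left (y about +0.55) or right (y about -0.55), x about 0.53; a small grey drawer cabinet stands on the other side. Point: centre of its stone wheel (90 mm across, 165 mm above the bench).
- tumbler_mid (a point): A clear cut-glass tumbler with frosted cross cuts, 68 mm across at the rim, 88 mm tall, loose, standing among the wheels on the drain mat; not to be disturbed. Point: on its axis, 44 mm above its foot; z up.
Things that resemble listed ones, but are neither listed nor needed, are in the scene too. What is shaped like the part that bears wheel_c_mid but green or red is not meant. What is shaped like the part that bears wheel_d_mid but red is not meant.

How it is judged:
By the outcome, as a careful person would: the job done as asked, in the order asked, and still so for the second after the job is handed in, with the robot touching nothing.
It also fails if it takes over 104 s, if anything falls off the work surface, if the arm or the gripper's body presses on something with over 40 N, if the wrist force passes 120 N, or if a joint passes its speed limit or range.

## Robot

A 6-joint arm with a two-finger parallel gripper is mounted at the origin on the work surface. World frame = base frame: x ahead of the robot, y to its left, z up, the work surface at z = 0. Lengths are in m, angles in rad, forces in N, time in s.
With the tool pointing down it reaches from about 0.375 to 0.9 m from the base axis. Payload 3.1 kg.
Tool frame: the origin (TCP) lies at the very end of the fingers, on their centre line; the grasp point (between the pads) lies bot.hold_point_z behind it (bot.hold_point_z is the distance from the TCP to the grasp point, in m); z points along the fingers, y is the direction in which the jaws open and shut (so a half turn about z gives the same grasp; the last joint's range is limited). The gripper opens to 87 mm and grips with 3 to 60 N. Pads are 19 mm wide; open, the fingers measure 117 mm over their backs; the gripper's body (75 mm by 190 mm) begins 51 mm behind the grasp point.
Start: joints at [1.099, 0.527, 1.433, -0, 1.181, -0.178], TCP at [0.18, 0.598, 0.223] pointing down, gripper open.
Joint ranges: [-3.08, 3.08], [-0.75, 2.2], [0.22, 2.44], [-1.43, 4.57], [0, 2.65], [-2.85, 2.85]. Speed limits (rad/s): [2.79, 2.79, 3.14, 3.14, 3.14, 3.14].

## Interface

Orientations are given as a rotation vector (axis times angle).
In Python, from workcell import status, capture, bot gives the robot as it stands. The module is installed in compiled form; this text tells all that it offers.
- The arm moves only by the tool servo_tool, never from a script. Its argument "commands" is a list of rows, each an object of numbers: "dx", "dy", "dz": the shift along the tool's x, y, z in cm; "twist": the turn about the tool's z in degrees. A call has 1 to 8 rows; each row is the pose to reach, as a shift and turn from the pose commanded when the call began, along the tool's axes at that moment; what a row does not reach only later rows make up. A row lasts 1/12 s, in which the tool goes at most 41.7 mm and 7.16 degrees, less where a joint would pass 70% of its speed; a pose out of reach is approached as far as the arm can. A call with a gripper value outside its range is refused whole. "gripper" is the opening, from 0 (shut) to 1 (fully open), set as the call begins (left out, the last holds). The fingers move at their own pace and stop on an object; the grip force is fixed at half the most. Time passes only in rows, so rows that repeat a pose let the fingers close. It gives the time, the measured TCP pose, the force and the opening at its end, in the units of the state.
- status.sense(): the state, without advancing time (a new reading comes with each control period).
- capture(name): name is "scene" or "top"; returns a dict with "image" (420x560x3 uint8, red, green, blue), "mtx" (3x3 intrinsics, pixels), "R" (3x3) and "t" (3): a world point X has camera coordinates R X + t. Camera axes: x right, y down, z forward; pixel columns grow to the right and rows downward; lengths in m; the calibration is good to about 2 mm. A picture is of the moment at which its call begins. There is no depth.
- bot.finish_job(): hands the job in, once; it reports no verdict.
The state is a dict: "clock": time; "q": joint angles; "qd": joint speeds; "joint_efforts": joint torques, N m; "ee_pos": TCP position; "eef_rot": TCP orientation; "contact_force": force on the tool from outside, world axes, zero at the start; "moment": the same for the moment, N m; "width": finger opening in m.
Only numpy, scipy, OpenCV 4.12 (cv2) and the standard library are available. Lean on these libraries where they do the work, as an engineer would, in place of code of your own. Each camera call takes 0.05 s, during which the arm holds its last target. There are 200 camera calls.

## Working session

There is one attempt and no reset: what is moved stays moved. The work goes in short steps, Python scripts to look and compute and a tool call to move; the robot and the scene stay as the last step left them, time stands still between calls to the robot, and variables do not carry over. Pictures are saved under pics/ and viewed, about 12 in all and at most 16, crops included, and the job is handed in when it is done.

Besides the shell and the picture viewer there is one more tool, called after "Request:" as a command line: name --argument value ..., lists and objects as JSON in quotes. servo_tool: Moves the arm, as the interface text tells. Its arguments: {"type":"object","properties":{"commands":{"type":"array","items":{"type":"object","properties":{"dx":{"type":"number"},"dy":{"type":"number"},"dz":{"type":"number"},"twist":{"type":"number"}}}},"gripper":{"type":"number"}},"required":["commands"]}

```bash
mkdir -p pics; cat > h.py <<'E'
import numpy as np, cv2
from workcell import status, capture, bot
def snap(n,f,crop=None,s=1):
    c=capture(n); im=c["image"][:,:,::-1]
    np.savez(f"cam_{n}.npz",**c)
    if crop: r0,r1,c0,c1=crop; im=im[r0:r1,c0:c1]
    cv2.imwrite(f"pics/{f}.png",cv2.resize(im,None,fx=s,fy=s,interpolation=cv2.INTER_CUBIC)); return c
def ray(c,u,v,z):
    R,t=np.array(c["R"]),np.array(c["t"]); o=-R.T@t
    d=R.T@np.linalg.solve(c["mtx"],[u,v,1.]); return o+d*(z-o[2])/d[2]
def proj(c,X):
    p=c["mtx"]@(np.array(c["R"])@np.array(X,float)+c["t"]); return p[:2]/p[2]
E
python3 - <<'E'
from h import *
s=status.sense(); print({k:np.round(v,3) for k,v in s.items()}, bot.hold_point_z)
for n in("scene","top"):
    c=snap(n,n+"0",None,1.4); print(n,np.round(-np.array(c["R"]).T@c["t"],3),np.round(c["mtx"],1).tolist())
E
```

```text
{'clock': np.float64(0.0), 'q': array([ 1.1  ,  0.528,  1.434, -0.   ,  1.181, -0.179]), 'qd': array([ 0.001,  0.001, -0.001,  0.   ,  0.001,  0.001]), 'joint_efforts': array([ -0.   , -44.004, -17.66 ,   0.063,   0.058,  -0.   ]), 'ee_pos': array([0.18 , 0.598, 0.222]), 'eef_rot': array([-4.580e-01, -3.107e+00,  3.000e-03]), 'contact_force': array([-0.627,  0.886, -1.318]), 'moment': array([-0.034,  0.029, -0.076]), 'width': np.float64(0.087)} 0.0187
scene [1.628 0.764 0.952] [[514.0, 0.0, 282.7], [0.0, 514.0, 209.9], [0.0, 0.0, 1.0]]
top [0.387 0.025 1.276] [[384.7, 0.0, 278.6], [0.0, 384.7, 211.8], [0.0, 0.0, 1.0]]
```

View pics/scene0.png

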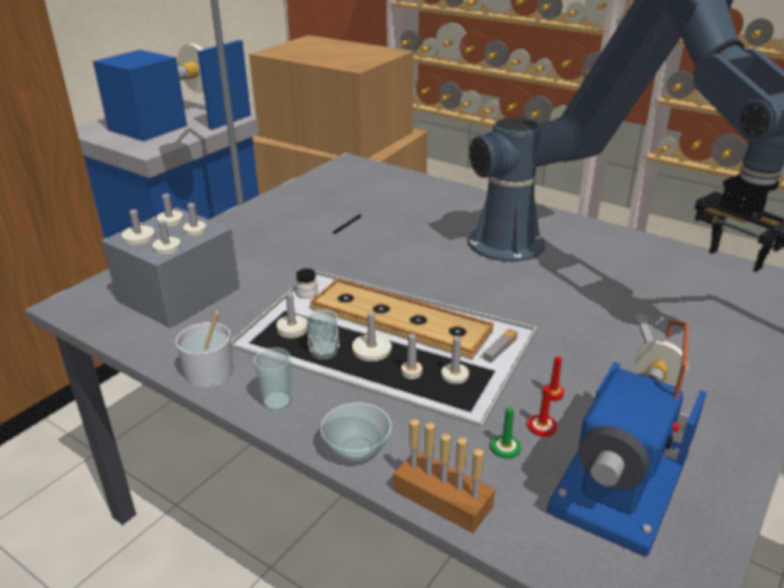

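View pics/top0.png

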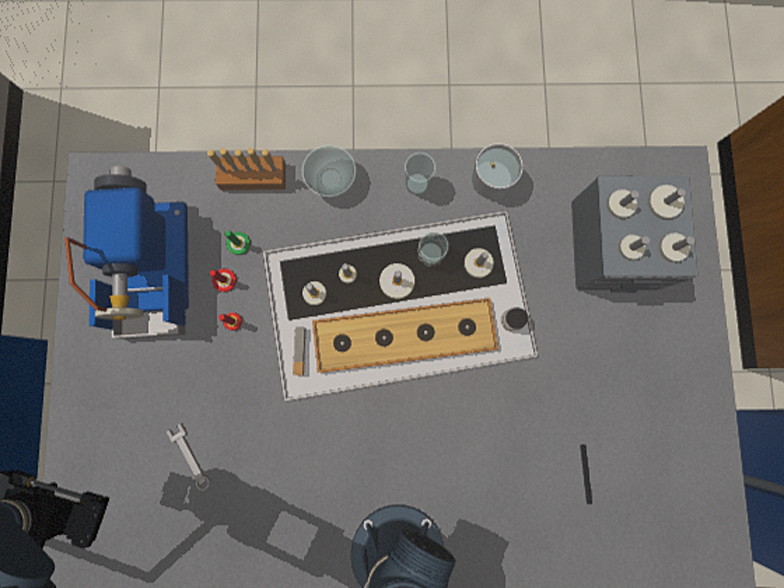

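The lathe is at the image left in the top view, which is +y, so wheel A goes on pad_1. The wheels on the mat, in view pixels, are C? (314,292), D? (347,273), A? (397,280) and B? (479,262), and the tumbler is at (432,248). The look-alikes are green (238,243), red (224,280) and (232,321), plus four wheels on the grey cabinet at about (650,225). I'll check this in a close crop and measure.

```bash
cat > meas.py <<'E'
from h import *
from scipy.optimize import minimize
D={'a':(84,12),'b':(70,16),'c':(56,10),'d':(42,14)}
K=4; th=np.linspace(0,2*np.pi,60)
def load(n): return dict(np.load(f"cam_{n}.npz"))
def win(c,X,r=26):
    u=proj(c,X).round().astype(int); return u[0]-r,u[1]-r,2*r
def mask(c,w,f):
    x,y,n=w; im=c["image"][y:y+n,x:x+n]; im=cv2.resize(im,None,fx=K,fy=K,interpolation=cv2.INTER_CUBIC)
    return f(im)
def big(m):
    n,l,st,ce=cv2.connectedComponentsWithStats(m.astype(np.uint8)); ctr=np.array(m.shape)/2
    ok=[i for i in range(1,n) if st[i,4]>60]
    if not ok: return None
    i=min(ok,key=lambda i:np.hypot(*(ce[i]-ctr[::-1])))
    p=cv2.findContours((l==i).astype(np.uint8),0,cv2.CHAIN_APPROX_NONE)[0][0]
    return cv2.convexHull(p).reshape(-1,2)
def fill(h,n): m=np.zeros((n,n),np.uint8); cv2.fillConvexPoly(m,h.astype(np.int32),1); return m
def sil(c,w,x,y,z0,h,r):
    P=np.array([proj(c,[x+r*np.cos(t),y+r*np.sin(t),z]) for z in (z0,z0+h) for t in th])
    return cv2.convexHull((((P-w[:2])+.5)*K-.5).astype(np.float32)).reshape(-1,2)
def fit(c,X,z0,h,f,r=None):
    w=win(c,X); hu=big(mask(c,w,f))
    if hu is None: return None
    m=fill(hu,w[2]*K)
    A=cv2.moments(m,True); tgt=np.array([A['m10'],A['m01']])/A['m00']
    def cost(p):
        s=sil(c,w,p[0],p[1],z0,h,p[2]); M=cv2.moments(s)
        cen=np.array([M['m10'],M['m01']])/M['m00']
        return ((cen-tgt)**2).sum()+((np.sqrt(M['m00'])-np.sqrt(A['m00']))**2)
    return minimize(cost,[X[0],X[1],r or .03],method='Nelder-Mead',options=dict(xatol=1e-5,fatol=1e-5)).x
white=lambda im:(im.min(2)>165)&(im.max(2).astype(int)-im[:,:,2]<70)
dark=lambda im:(im.max(2)<75)
E
python3 - <<'E'
from meas import *
T,S=load("top"),load("scene")
im=T["image"][145:295,180:390,::-1]; a=cv2.resize(im,None,fx=3.7,fy=3.7,interpolation=cv2.INTER_CUBIC)
cv2.imwrite("pics/crop1.png",a)
px={'c':(314,292),'d':(347,273),'a':(397,280),'b':(479,262)}
for k,p in px.items():
    X=ray(T,p[0]/1.4,p[1]/1.4,.015); d,h=D[k]
    for n,c in(("top",T),("scene",S)):
        for z0 in(0.004,.010): 
            r=fit(c,X,z0,h/1e3,white); print(k,n,z0,None if r is None else np.round(r*[1e3,1e3,2e3],1))
for i,p in enumerate([(342,343),(384,338),(426,332),(467,327)]):
    X=ray(T,p[0]/1.4,p[1]/1.4,.021)
    for n,c in(("top",T),("scene",S)):
        r=fit(c,X,.021,0,dark); print("pad",i+1,n,np.round(X*1e3),None if r is None else np.round(r*[1e3,1e3,2e3],1))
print("lathe",ray(T,120/1.4,312/1.4,.165),"tumbler rim",ray(T,433/1.4,243/1.4,.092))
E
```

```text
c top 0.004 [582.5 196.6  32.9]
c top 0.01 [581.6 195.8  32.7]
c scene 0.004 [584.9 186.5  43.6]
c scene 0.01 [591.5 190.2  43.3]
d top 0.004 [630.8 115.7  23.6]
d top 0.01 [629.6 115.2  23.5]
d scene 0.004 [627.6 106.1  26. ]
d scene 0.01 [634.  110.3  25.7]
a top 0.004 [619.3  -8.9  80.3]
a top 0.01 [618.2  -8.7  79.9]
a scene 0.004 [596.1  -7.7  90.3]
a scene 0.01 [602.7  -2.7  89.7]
b top 0.004 [ 659.1 -202.6   59.2]
b top 0.01 [ 657.8 -201.6   58.9]
b scene 0.004 [ 595.9 -229.1  120.7]
b scene 0.01 [ 602.5 -222.8  119.9]
pad 1 top [470. 120.  21.] [471.2 121.3  39. ]
pad 1 scene [470. 120.  21.] [467.8 120.9  31.4]
pad 2 top [480.  23.  21.] [482.1  23.8  38.7]
pad 2 scene [480.  23.  21.] [479.   23.5  30.6]
pad 3 top [493. -76.  21.] [493.3 -73.9  38.5]
pad 3 scene [493. -76.  21.] [490.  -73.7  30.8]
pad 4 top [ 503. -172.   21.] [ 504.2 -171.2   38.8]
pad 4 scene [ 503. -172.   21.] [ 500.5 -171.2   29.8]
lathe [0.53151063 0.56735293 0.165     ] tumbler rim [ 0.68812724 -0.09109227  0.092     ]
```

View pics/crop1.png

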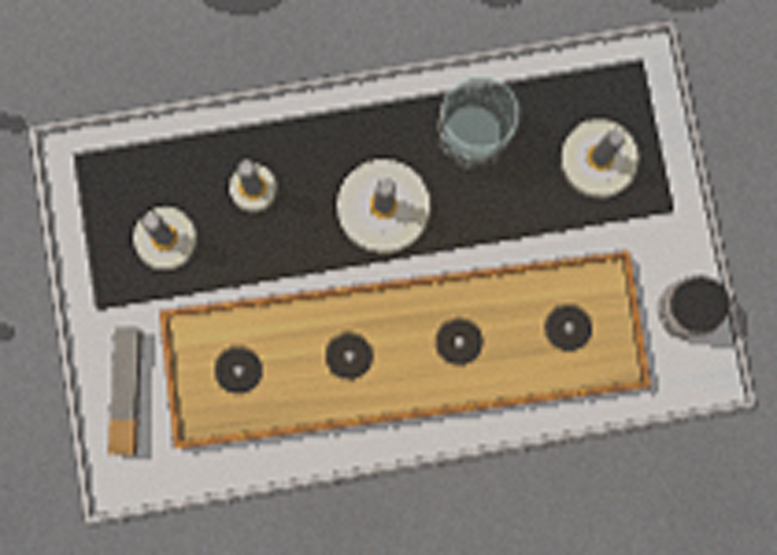

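The crop confirms it: C (164,238), D (252,187), A (383,205) and B (600,158), all white, with the tumbler at (478,120). I'll refit with a better threshold, because the mat is black and the discs are shaded.

```bash
python3 - <<'E'
from meas import *
T,S=load("top"),load("scene")
G={'c':(.582,.196),'d':(.630,.115),'a':(.619,-.009),'b':(.659,-.203)}
cream=lambda im:cv2.morphologyEx(((im[:,:,1]>118)).astype(np.uint8),cv2.MORPH_OPEN,np.ones((45,45)) if 0 else cv2.getStructuringElement(2,(41,41)))
for k,g in G.items():
    d,h=D[k]; X=np.array([*g,.015])
    for n,c in(("top",T),("scene",S)):
        f=lambda im:cv2.morphologyEx((im[:,:,1]>115).astype(np.uint8),cv2.MORPH_CLOSE,cv2.getStructuringElement(2,(25,25)))
        f2=lambda im:cv2.morphologyEx(f(im),cv2.MORPH_OPEN,cv2.getStructuringElement(2,(int(4*.33*d*.6),)*2))
        for z0 in (.004,.010):
            r=fit(c,X,z0,h/1e3,f2,d/2e3); print(k,n,z0,None if r is None else np.round(r*[1e3,1e3,2e3],1))
# shank top ends: print predicted pixel positions of axis (z0=.006)
v=[]
P=np.array([[471.2,121.3],[482.1,23.8],[493.3,-73.9],[504.2,-171.2]]); c=P.mean(0); u=P[0]-P[3]; u/=np.linalg.norm(u)
print("pads",np.round([c+u*98*k for k in(1.5,.5,-.5,-1.5)],1), "angle",np.degrees(np.arctan2(u[0],u[1])))
E
```

```text
c top 0.004 [592.1 188.4  54.5]
c top 0.01 [591.1 187.6  54.2]
c scene 0.004 [522.5 163.1 161.7]
c scene 0.01 [529.5 166.9 160.6]
d top 0.004 [637.5 109.2  40.9]
d top 0.01 [636.4 108.8  40.7]
d scene 0.004 [628.9 107.4  39.7]
d scene 0.01 [635.2 111.6  39.4]
a top 0.004 [586.3 -19.  132.3]
a top 0.01 [585.4 -18.8 131.7]
a scene 0.004 [563.1 -48.3 173.7]
a scene 0.01 [569.9 -43.1 172.5]
b top 0.004 [ 659.9 -206.2   67.9]
b top 0.01 [ 658.6 -205.1   67.5]
b scene 0.004 [ 622.4 -230.1  210.6]
b scene 0.01 [ 628.8 -223.7  209.1]
pads [[ 471.2  121.1]
 [ 482.2   23.7]
 [ 493.2  -73.7]
 [ 504.2 -171.1]] angle -6.436920600855314
```

```bash
cat > ov.py <<'E'
from meas import *
def ov(name,G,z0,roi,s=6,pads=None):
    c=load(name); x0,y0,x1,y1=roi
    im=cv2.resize(c["image"][y0:y1,x0:x1,::-1].copy(),None,fx=s,fy=s,interpolation=cv2.INTER_CUBIC)
    q=lambda X:tuple((((proj(c,X)-[x0,y0])+.5)*s-.5).round().astype(int).tolist())
    for k,g in G.items():
        d,h=D[k]; z=z0[k] if isinstance(z0,dict) else z0
        for r,zz,col in((d/2e3,h/1e3,(0,0,255)),(.008,.095,(0,255,0)),(d/2e3,0,(255,0,0))):
            pts=np.array([q([g[0]+r*np.cos(t),g[1]+r*np.sin(t),z+zz]) for t in th]); cv2.polylines(im,[pts],True,col,1)
    for g in pads or []: cv2.polylines(im,[np.array([q([g[0]+.021*np.cos(t),g[1]+.021*np.sin(t),.021]) for t in th])],True,(255,0,255),1)
    return im
E
python3 - <<'E'
from ov import *
G={'c':(.5915,.188),'d':(.637,.109),'a':(.619,-.009),'b':(.6592,-.2056)}
P=[(.4712,.1211),(.4822,.0237),(.4932,-.0737),(.5042,-.1711)]
a=ov("top",G,.007,(210,165,360,270),5,P); b=ov("scene",G,.007,(190,195,350,275),4.6875,P)
cv2.imwrite("pics/ov1.png",a); cv2.imwrite("pics/ov2.png",b)
E
```

```text
(no output)
```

View pics/ov1.png

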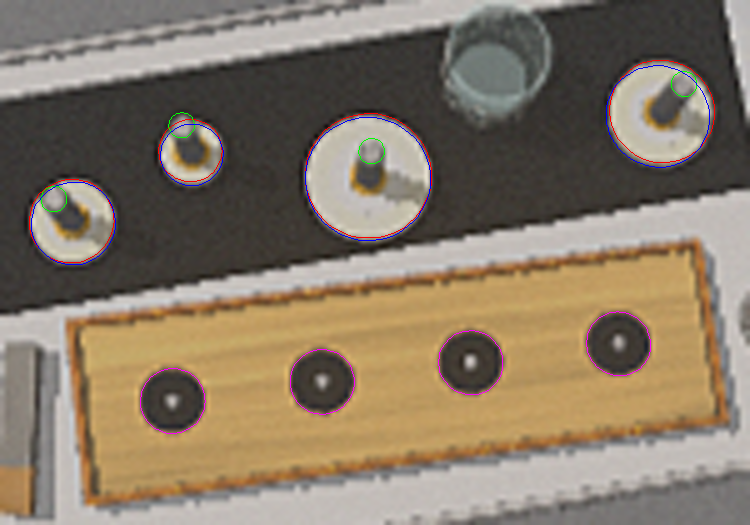

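View pics/ov2.png

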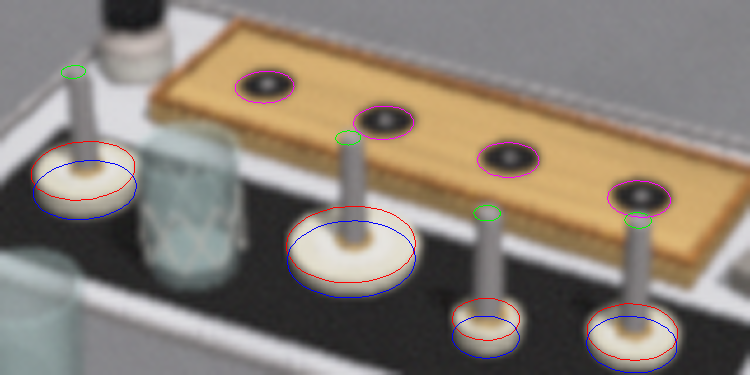

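The fitted models overlay both views to within about 2 mm, with the mat at about z 0.007 and the pads in place. Next is a planner helper and the approach to wheel A.

```bash
cat > plan.py <<'E'
import sys; from h import *
from scipy.spatial.transform import Rotation as Ro
# usage: plan.py x y z [x y z ...] in mm; jaws along row
s=status.sense(); R=Ro.from_rotvec(s["eef_rot"]).as_matrix(); p=np.array(s["ee_pos"])
a=np.array(sys.argv[1:],float).reshape(-1,3)/1e3
tw=-(96.44-np.degrees(np.arctan2(R[1,1],R[0,1])))
print("t %.2f p"%s["clock"],np.round(p*1e3,1),"F",np.round(s["contact_force"],1),"w %.1f"%(s["width"]*1e3),"tilt",np.round(R[:2,2],3),"twist %.1f"%tw)
for X in a: print(X*1e3,"->",np.round(R.T@(X-p)*100,2))
E
python3 plan.py 380 200 200  619 -9 180
```

```text
t 0.10 p [180.1 597.8 221.7] F [0.7 0.3 0.2] w 87.3 tilt [-0.001 -0.002] twist -23.2
[380. 200. 200.] -> [-30.63 -32.31   2.22]
[619.  -9. 180.] -> [-59.54 -45.42   4.23]
```

Request:
servo_tool --commands '[{"dx":-30.6,"dy":-32.3,"dz":2.2,"twist":-23.2},{"dx":-30.6,"dy":-32.3,"dz":2.2,"twist":-23.2},{"dx":-30.6,"dy":-32.3,"dz":2.2,"twist":-23.2},{"dx":-30.6,"dy":-32.3,"dz":2.2,"twist":-23.2},{"dx":-30.6,"dy":-32.3,"dz":2.2,"twist":-23.2},{"dx":-30.6,"dy":-32.3,"dz":2.2,"twist":-23.2},{"dx":-30.6,"dy":-32.3,"dz":2.2,"twist":-23.2},{"dx":-30.6,"dy":-32.3,"dz":2.2,"twist":-23.2}]' --gripper 0.6

```text
clock: 0.77
ee_pos: [0.3287, 0.3017, 0.206]
eef_rot: [0.177, -3.136, 0.0]
contact_force: [1.4, -0.7, 0.7]
width: 0.0531
```

```bash
python3 plan.py 380 200 190 619 -9 170 
```

```text
t 0.77 p [328.7 301.7 206. ] F [ 1.4 -0.7  0.7] w 53.1 tilt [-0. -0.] twist 0.0
[380. 200. 190.] -> [ -3.95 -10.68   1.6 ]
[619.  -9. 170.] -> [-25.35 -34.14   3.6 ]
```

Request:
servo_tool --commands '[{"dx":-4,"dy":-10.7,"dz":1.6},{"dx":-4,"dy":-10.7,"dz":1.6},{"dx":-25.3,"dy":-34.1,"dz":3.6},{"dx":-25.3,"dy":-34.1,"dz":3.6},{"dx":-25.3,"dy":-34.1,"dz":3.6},{"dx":-25.3,"dy":-34.1,"dz":3.6},{"dx":-25.3,"dy":-34.1,"dz":3.6},{"dx":-25.3,"dy":-34.1,"dz":3.6}]'

```text
validation failed for argument at $.co...
```

```bash
python3 plan.py 619 -9 150 619 -9 48
```

```text
t 0.77 p [328.7 301.7 206. ] F [ 1.4 -0.7  0.7] w 53.1 tilt [-0. -0.] twist 0.0
[619.  -9. 150.] -> [-25.35 -34.14   5.6 ]
[619.  -9.  48.] -> [-25.35 -34.13  15.8 ]
```

Request:
servo_tool --commands '[{"dx":-4,"dy":-10.7,"dz":1.6,"twist":0},{"dx":-4,"dy":-10.7,"dz":1.6,"twist":0},{"dx":-25.3,"dy":-34.1,"dz":3.6,"twist":0},{"dx":-25.3,"dy":-34.1,"dz":3.6,"twist":0},{"dx":-25.3,"dy":-34.1,"dz":3.6,"twist":0},{"dx":-25.3,"dy":-34.1,"dz":3.6,"twist":0},{"dx":-25.3,"dy":-34.1,"dz":3.6,"twist":0},{"dx":-25.3,"dy":-34.1,"dz":3.6,"twist":0}]'

```text
clock: 1.43
ee_pos: [0.5485, 0.0574, 0.1766]
eef_rot: [0.175, -3.136, -0.001]
contact_force: [1.4, 0.6, 0.1]
width: 0.0521
```

```bash
python3 plan.py 619 -9 150 619 -9 48
```

```text
t 1.43 p [548.5  57.4 176.6] F [1.4 0.6 0.1] w 52.1 tilt [-0.001  0.   ] twist -0.1
[619.  -9. 150.] -> [-6.27 -7.38  2.65]
[619.  -9.  48.] -> [-6.27 -7.38 12.85]
```

Request:
servo_tool --commands '[{"dx":-6.3,"dy":-7.4,"dz":2.6,"twist":0},{"dx":-6.3,"dy":-7.4,"dz":2.6,"twist":0},{"dx":-6.3,"dy":-7.4,"dz":2.6,"twist":0},{"dx":-6.3,"dy":-7.4,"dz":2.6,"twist":0},{"dx":-6.3,"dy":-7.4,"dz":2.6,"twist":0}]'

```text
clock: 1.85
ee_pos: [0.6181, -0.0079, 0.1499]
eef_rot: [0.173, -3.134, -0.001]
contact_force: [-0.2, -0.9, -0.1]
width: 0.0524
```

```bash
python3 plan.py 619 -9 150 619 -9 48; python3 -c "
from h import *
snap('scene','s1',(150,330,170,370),4)"
```

```text
t 1.85 p [618.1  -7.9 149.9] F [-0.2 -0.9 -0.1] w 52.4 tilt [-0.003  0.001] twist -0.1
[619.  -9. 150.] -> [-0.08 -0.12 -0.01]
[619.  -9.  48.] -> [-0.1  -0.13 10.19]
```

View pics/s1.png

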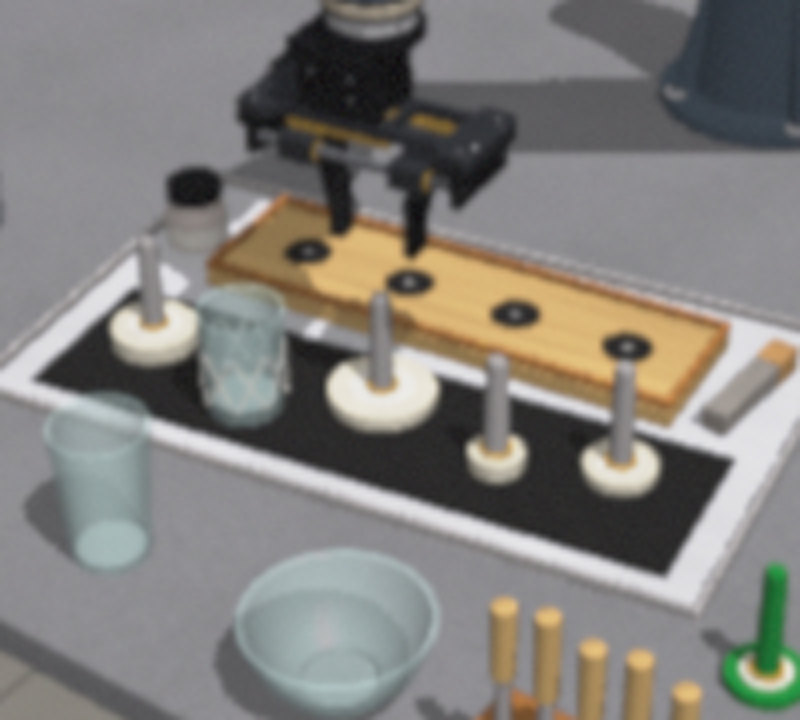

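The fingertips, at (340,230) and (415,250), straddle the shank of A at (380,295). The body hangs clear of the tumbler. Lowering now.

Request:
servo_tool --commands '[{"dx":-0.1,"dy":-0.1,"dz":4,"twist":0},{"dx":-0.1,"dy":-0.1,"dz":8,"twist":0},{"dx":-0.1,"dy":-0.1,"dz":10.0,"twist":0},{"dx":-0.1,"dy":-0.1,"dz":10.0,"twist":0}]'

```text
clock: 2.23
ee_pos: [0.6143, -0.0058, 0.0469]
eef_rot: [0.178, -3.125, -0.005]
contact_force: [-0.2, 0.4, 0.5]
width: 0.052
```

Request:
servo_tool --commands '[{"dx":0,"dy":0,"dz":0,"twist":0},{"dx":0,"dy":0,"dz":0,"twist":0},{"dx":0,"dy":0,"dz":0,"twist":0},{"dx":0,"dy":0,"dz":0,"twist":0},{"dx":0,"dy":0,"dz":0,"twist":0},{"dx":0,"dy":0,"dz":0,"twist":0}]' --gripper 0

```text
clock: 2.73
ee_pos: [0.6203, -0.0083, 0.0522]
eef_rot: [-0.176, 3.135, -0.001]
contact_force: [0.3, -0.0, 0.7]
width: 0.0203
```

```bash
python3 plan.py 619 -9 48
```

```text
t 2.73 p [620.3  -8.3  52.2] F [ 0.3 -0.   0.7] w 20.3 tilt [ 0.002 -0.   ] twist -0.0
[619.  -9.  48.] -> [ 0.13 -0.06  0.42]
```

Request:
servo_tool --commands '[{"dx":0,"dy":0,"dz":0,"twist":0},{"dx":0,"dy":0,"dz":0.3,"twist":0},{"dx":0,"dy":0,"dz":0.6,"twist":0},{"dx":0,"dy":0,"dz":0.6,"twist":0},{"dx":0,"dy":0,"dz":0.6,"twist":0}]' --gripper 0.4

```text
clock: 3.15
ee_pos: [0.6193, -0.0082, 0.0445]
eef_rot: [0.176, -3.136, -0.0]
contact_force: [0.4, 0.1, 0.2]
width: 0.034
```

Request:
servo_tool --commands '[{"dx":0,"dy":0,"dz":0,"twist":0},{"dx":0,"dy":0,"dz":0,"twist":0},{"dx":0,"dy":0,"dz":0,"twist":0},{"dx":0,"dy":0,"dz":0,"twist":0},{"dx":0,"dy":0,"dz":0,"twist":0},{"dx":0,"dy":0,"dz":0,"twist":0},{"dx":0,"dy":0,"dz":0,"twist":0},{"dx":0,"dy":0,"dz":0,"twist":0}]' --gripper 0

```text
clock: 3.82
ee_pos: [0.6198, -0.0083, 0.0451]
eef_rot: [-0.176, 3.136, -0.0]
contact_force: [1.1, -1.2, -0.3]
width: 0.017
```

```bash
python3 plan.py 471 121 200 471 121 170
```

```text
t 3.82 p [619.8  -8.3  45.1] F [ 1.1 -1.2 -0.3] w 17.0 tilt [ 0. -0.] twist -0.0
[471. 121. 200.] -> [ 13.33  14.51 -15.5 ]
[471. 121. 170.] -> [ 13.33  14.52 -12.5 ]
```

Request:
servo_tool --commands '[{"dx":0,"dy":0,"dz":-1,"twist":0},{"dx":0,"dy":0,"dz":-3.5,"twist":0},{"dx":0,"dy":0,"dz":-7,"twist":0},{"dx":0,"dy":0,"dz":-10,"twist":0},{"dx":0,"dy":0,"dz":-12.5,"twist":0},{"dx":1.5,"dy":1.5,"dz":-12.5,"twist":0},{"dx":3.5,"dy":3.5,"dz":-12.5,"twist":0},{"dx":5.5,"dy":5.5,"dz":-12.5,"twist":0}]'

```text
clock: 4.48
ee_pos: [0.5581, 0.0407, 0.171]
eef_rot: [-0.174, 3.136, 0.0]
contact_force: [0.7, -0.1, -3.8]
width: 0.0162
```

```bash
python3 plan.py 471 121 170
```

```text
t 4.48 p [558.1  40.7 171. ] F [ 0.7 -0.1 -3.8] w 16.2 tilt [0.001 0.   ] twist -0.1
[471. 121. 170.] -> [7.76 8.95 0.1 ]
```

Request:
servo_tool --commands '[{"dx":2.5,"dy":2.5,"dz":0,"twist":0},{"dx":4.5,"dy":5,"dz":0,"twist":0},{"dx":6.5,"dy":7.5,"dz":0,"twist":0},{"dx":7.4,"dy":8.6,"dz":0,"twist":0},{"dx":7.8,"dy":9,"dz":0,"twist":0},{"dx":7.8,"dy":9,"dz":0,"twist":0},{"dx":7.8,"dy":9,"dz":0,"twist":0},{"dx":7.8,"dy":9,"dz":0,"twist":0}]'

```text
clock: 5.15
ee_pos: [0.4733, 0.1202, 0.1704]
eef_rot: [-0.174, 3.134, -0.001]
contact_force: [-0.0, 0.1, -3.1]
width: 0.0162
```

```bash
python3 plan.py 471.2 121.1 66; python3 - <<'E'
from ov import *
for n in("top","scene"): snap(n,"tmp")
p=status.sense()["ee_pos"]; z0=p[2]-.0451+.007; print(z0)
G={'a':(p[0],p[1])}
a=ov("top",G,z0,(200,160,320,280),3.3); b=ov("scene",G,z0,(260,160,380,280),3.3)
cv2.imwrite("pics/ov3.png",np.hstack([a,b]))
E
```

```text
t 5.15 p [473.3 120.2 170.4] F [-0.   0.1 -3.1] w 16.2 tilt [ 0.002 -0.   ] twist -0.1
[471.2 121.1  66. ] -> [ 0.22  0.12 10.44]
0.1320134392722807
```

View pics/ov3.png

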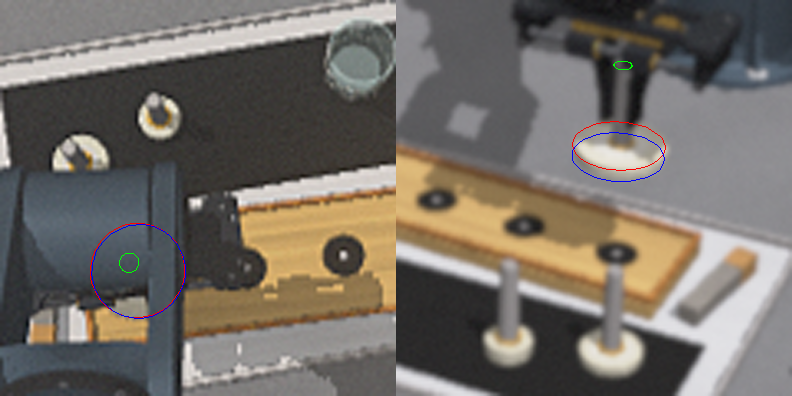

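The held disc looks flatter than the model in the scene view (rows 138–172 against 122–182), so it may be tilted in the grip. I'll look without the overlay.

```bash
python3 - <<'E'
from h import *
c=snap("scene","s2",(155,225,300,400),7)
E
```

```text
(no output)
```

View pics/s2.png

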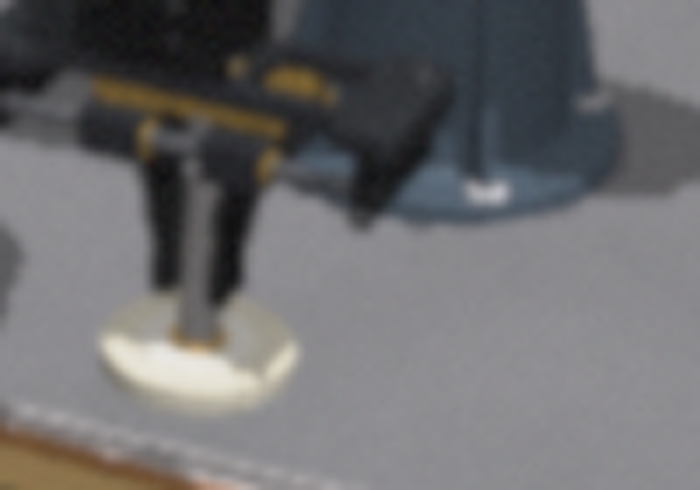

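That was only a shadow across the disc. The disc is upright, spans rows 290–412 here, and matches the model to about 1 mm. Lowering onto pad_1.

Request:
servo_tool --commands '[{"dx":0.2,"dy":0.1,"dz":2,"twist":0},{"dx":0.2,"dy":0.1,"dz":5,"twist":0},{"dx":0.2,"dy":0.1,"dz":8,"twist":0},{"dx":0.2,"dy":0.1,"dz":9.5,"twist":0},{"dx":0.2,"dy":0.1,"dz":10.2,"twist":0},{"dx":0.2,"dy":0.1,"dz":10.4,"twist":0},{"dx":0.2,"dy":0.1,"dz":10.4,"twist":0},{"dx":0.2,"dy":0.1,"dz":10.4,"twist":0}]'

```text
clock: 5.97
ee_pos: [0.4703, 0.1217, 0.0668]
eef_rot: [-0.176, 3.135, -0.0]
contact_force: [-0.7, 0.1, -2.7]
width: 0.0165
```

```bash
python3 plan.py 471.2 121.1 60
```

```text
t 5.97 p [470.3 121.7  66.8] F [-0.7  0.1 -2.7] w 16.5 tilt [0.002 0.   ] twist -0.0
[471.2 121.1  60. ] -> [-0.08 -0.07  0.68]
```

Request:
servo_tool --commands '[{"dx":-0.1,"dy":-0.1,"dz":0.1,"twist":0},{"dx":-0.1,"dy":-0.1,"dz":0.2,"twist":0},{"dx":-0.1,"dy":-0.1,"dz":0.3,"twist":0},{"dx":-0.1,"dy":-0.1,"dz":0.4,"twist":0},{"dx":-0.1,"dy":-0.1,"dz":0.5,"twist":0},{"dx":-0.1,"dy":-0.1,"dz":0.6,"twist":0},{"dx":-0.1,"dy":-0.1,"dz":0.6,"twist":0},{"dx":-0.1,"dy":-0.1,"dz":0.6,"twist":0}]'

```text
clock: 6.63
ee_pos: [0.4703, 0.1209, 0.0601]
eef_rot: [0.176, -3.137, 0.0]
contact_force: [-0.9, -0.6, -2.8]
width: 0.0163
```

Request:
servo_tool --commands '[{"dx":0,"dy":0,"dz":0.05,"twist":0},{"dx":0,"dy":0,"dz":0.1,"twist":0},{"dx":0,"dy":0,"dz":0.15,"twist":0},{"dx":0,"dy":0,"dz":0.2,"twist":0},{"dx":0,"dy":0,"dz":0.2,"twist":0}]'

```text
clock: 7.05
ee_pos: [0.4703, 0.1209, 0.06]
eef_rot: [-0.176, 3.136, -0.0]
contact_force: [-3.6, -0.7, 16.2]
width: 0.0168
```

Request:
servo_tool --commands '[{"dx":0,"dy":0,"dz":-0.1,"twist":0},{"dx":0,"dy":0,"dz":-0.15,"twist":0},{"dx":0,"dy":0,"dz":-0.15,"twist":0}]'

```text
clock: 7.3
ee_pos: [0.4704, 0.1209, 0.06]
eef_rot: [-0.176, 3.136, -0.0]
contact_force: [-1.1, 0.8, 5.7]
width: 0.0168
```

Request:
servo_tool --commands '[{"dx":0,"dy":0,"dz":0,"twist":0},{"dx":0,"dy":0,"dz":0,"twist":0},{"dx":0,"dy":0,"dz":0,"twist":0},{"dx":0,"dy":0,"dz":0,"twist":0},{"dx":0,"dy":0,"dz":-3,"twist":0},{"dx":0,"dy":0,"dz":-6.5,"twist":0},{"dx":0,"dy":0,"dz":-10,"twist":0},{"dx":0,"dy":0,"dz":-10,"twist":0}]' --gripper 0.5

```text
clock: 7.97
ee_pos: [0.4744, 0.1212, 0.1647]
eef_rot: [-0.176, 3.125, -0.001]
contact_force: [0.3, -0.1, 0.5]
width: 0.0433
```

```bash
python3 plan.py 659.2 -205.6 150
```

```text
t 7.97 p [474.4 121.2 164.7] F [ 0.3 -0.1  0.5] w 43.3 tilt [0.012 0.   ] twist 0.0
[ 659.2 -205.6  150. ] -> [-14.68 -34.54   1.68]
```

Request:
servo_tool --commands '[{"dx":-15.1,"dy":-34.5,"dz":1,"twist":0},{"dx":-15.1,"dy":-34.5,"dz":1,"twist":0},{"dx":-15.1,"dy":-34.5,"dz":1,"twist":0},{"dx":-15.1,"dy":-34.5,"dz":1,"twist":0},{"dx":-15.1,"dy":-34.5,"dz":1,"twist":0},{"dx":-15.1,"dy":-34.5,"dz":1,"twist":0},{"dx":-15.1,"dy":-34.5,"dz":1,"twist":0},{"dx":-15.1,"dy":-34.5,"dz":1,"twist":0}]'

```text
clock: 8.63
ee_pos: [0.6375, -0.1693, 0.1497]
eef_rot: [0.175, -3.136, -0.001]
contact_force: [1.1, 0.2, -1.6]
width: 0.0434
```

```bash
python3 plan.py 659.2 -205.6 150
```

```text
t 8.63 p [ 637.5 -169.3  149.7] F [ 1.1  0.2 -1.6] w 43.4 tilt [-0.001  0.001] twist -0.0
[ 659.2 -205.6  150. ] -> [-1.75 -3.85 -0.03]
```

Request:
servo_tool --commands '[{"dx":-1.7,"dy":-3.8,"dz":0,"twist":0},{"dx":-1.7,"dy":-3.8,"dz":0,"twist":0},{"dx":-1.7,"dy":-3.8,"dz":0,"twist":0},{"dx":-1.7,"dy":-3.8,"dz":0,"twist":0},{"dx":-1.7,"dy":-3.8,"dz":0,"twist":0}]'

```text
clock: 9.05
ee_pos: [0.6571, -0.2016, 0.1499]
eef_rot: [0.177, -3.134, -0.003]
contact_force: [-0.6, -0.3, 0.2]
width: 0.0438
```

```bash
python3 plan.py 659.2 -205.6 44
```

```text
t 9.05 p [ 657.1 -201.6  149.9] F [-0.6 -0.3  0.2] w 43.8 tilt [-0.002  0.002] twist 0.0
[ 659.2 -205.6   44. ] -> [-0.19 -0.44 10.59]
```

Request:
servo_tool --commands '[{"dx":0,"dy":0,"dz":0,"twist":0},{"dx":0,"dy":0,"dz":0,"twist":0}]'

```text
clock: 9.22
ee_pos: [0.6579, -0.2017, 0.1509]
eef_rot: [0.179, -3.136, -0.001]
contact_force: [0.6, 0.1, -0.6]
width: 0.0438
```

```bash
python3 plan.py 659.2 -205.6 44
```

```text
t 9.22 p [ 657.9 -201.7  150.9] F [ 0.6  0.1 -0.6] w 43.8 tilt [-0.001  0.   ] twist 0.1
[ 659.2 -205.6   44. ] -> [-0.09 -0.4  10.69]
```

Request:
servo_tool --commands '[{"dx":-0.1,"dy":-0.4,"dz":3,"twist":0},{"dx":-0.1,"dy":-0.4,"dz":7,"twist":0},{"dx":-0.1,"dy":-0.4,"dz":10.0,"twist":0},{"dx":-0.1,"dy":-0.4,"dz":10.7,"twist":0},{"dx":-0.1,"dy":-0.4,"dz":10.7,"twist":0},{"dx":-0.1,"dy":-0.4,"dz":10.7,"twist":0},{"dx":-0.1,"dy":-0.4,"dz":10.7,"twist":0},{"dx":-0.1,"dy":-0.4,"dz":10.7,"twist":0}]'

```text
clock: 9.88
ee_pos: [0.6616, -0.2079, 0.0465]
eef_rot: [-0.176, 3.132, -0.004]
contact_force: [0.1, -1.1, 0.2]
width: 0.0433
```

```bash
python3 plan.py 659.2 -205.6 44
```

```text
t 9.88 p [ 661.6 -207.9   46.5] F [ 0.1 -1.1  0.2] w 43.3 tilt [ 0.004 -0.002] twist 0.0
[ 659.2 -205.6   44. ] -> [0.21 0.26 0.25]
```

Request:
servo_tool --commands '[{"dx":0,"dy":0,"dz":0,"twist":0},{"dx":0,"dy":0,"dz":0,"twist":0},{"dx":0,"dy":0,"dz":0,"twist":0}]'

```text
clock: 10.13
ee_pos: [0.6602, -0.2074, 0.0447]
eef_rot: [-0.176, 3.135, -0.001]
contact_force: [0.5, 0.4, 0.3]
width: 0.0438
```

```bash
python3 plan.py 659.2 -205.6 44
```

```text
t 10.13 p [ 660.2 -207.4   44.7] F [0.5 0.4 0.3] w 43.8 tilt [ 0.001 -0.001] twist -0.0
[ 659.2 -205.6   44. ] -> [0.08 0.19 0.07]
```

Request:
servo_tool --commands '[{"dx":0.1,"dy":0.2,"dz":0.1,"twist":0},{"dx":0.1,"dy":0.2,"dz":0.1,"twist":0},{"dx":0.1,"dy":0.2,"dz":0.1,"twist":0},{"dx":0.1,"dy":0.2,"dz":0.1,"twist":0},{"dx":0.1,"dy":0.2,"dz":0.1,"twist":0},{"dx":0.1,"dy":0.2,"dz":0.1,"twist":0},{"dx":0.1,"dy":0.2,"dz":0.1,"twist":0},{"dx":0.1,"dy":0.2,"dz":0.1,"twist":0}]' --gripper 0

```text
clock: 10.8
ee_pos: [0.6586, -0.2054, 0.0426]
eef_rot: [0.176, -3.137, 0.0]
contact_force: [0.5, -0.7, -0.6]
width: 0.0161
```

Request:
servo_tool --commands '[{"dx":0,"dy":0,"dz":0,"twist":0},{"dx":0,"dy":0,"dz":0,"twist":0}]'

```text
clock: 10.97
ee_pos: [0.6585, -0.2054, 0.0426]
eef_rot: [0.176, -3.137, 0.0]
contact_force: [0.2, 0.3, -1.3]
width: 0.0167
```

```bash
python3 plan.py 482.2 23.7 170
```

```text
t 10.97 p [ 658.5 -205.4   42.6] F [ 0.2  0.3 -1.3] w 16.7 tilt [-0. -0.] twist -0.0
[482.2  23.7 170. ] -> [ 14.96  24.74 -12.74]
```

Request:
servo_tool --commands '[{"dx":0,"dy":0,"dz":-1,"twist":0},{"dx":0,"dy":0,"dz":-3.5,"twist":0},{"dx":0,"dy":0,"dz":-7,"twist":0},{"dx":0,"dy":0,"dz":-10,"twist":0},{"dx":0,"dy":0,"dz":-12.7,"twist":0},{"dx":1,"dy":1.7,"dz":-12.7,"twist":0},{"dx":2.5,"dy":4.2,"dz":-12.7,"twist":0},{"dx":4.3,"dy":7.2,"dz":-12.7,"twist":0}]'

```text
clock: 11.63
ee_pos: [0.6084, -0.1395, 0.1712]
eef_rot: [-0.173, 3.133, -0.003]
contact_force: [0.3, 0.4, -2.0]
width: 0.0171
```

Request:
servo_tool --commands '[{"dx":1.9,"dy":3.2,"dz":0,"twist":0},{"dx":3.8,"dy":6.4,"dz":0,"twist":0},{"dx":5.7,"dy":9.6,"dz":0,"twist":0},{"dx":7.6,"dy":12.5,"dz":0,"twist":0},{"dx":9.2,"dy":15.2,"dz":0,"twist":0},{"dx":10.3,"dy":17,"dz":0,"twist":0},{"dx":10.7,"dy":17.5,"dz":0,"twist":0},{"dx":10.7,"dy":17.5,"dz":0,"twist":0}]'

```text
clock: 12.3
ee_pos: [0.4803, 0.0246, 0.1703]
eef_rot: [0.18, -3.136, -0.0]
contact_force: [0.7, -0.6, -2.4]
width: 0.0163
```

Request:
servo_tool --commands '[{"dx":0,"dy":0,"dz":0,"twist":0},{"dx":0,"dy":0,"dz":0,"twist":0},{"dx":0,"dy":0,"dz":0,"twist":0}]'

```text
clock: 12.55
ee_pos: [0.4834, 0.0222, 0.1699]
eef_rot: [-0.174, 3.135, -0.001]
contact_force: [-0.7, 0.2, -2.1]
width: 0.0163
```

```bash
python3 plan.py 482.2 23.7 62; python3 - <<'E'
from ov import *
for n in("top","scene"): snap(n,"tmp2")
P=[(.4712,.1211),(.4822,.0237),(.4932,-.0737),(.5042,-.1711)]
a=ov("top",{'a':(.4712,.1211)},.021,(200,160,330,280),3,P); b=ov("scene",{'a':(.4712,.1211)},.021,(220,160,350,280),3,P)
cv2.imwrite("pics/ov4.png",np.hstack([a,b]))
E
```

```text
t 12.55 p [483.4  22.2 169.9] F [-0.7  0.2 -2.1] w 16.3 tilt [ 0.002 -0.001] twist -0.1
[482.2  23.7  62. ] -> [ 0.12  0.17 10.79]
```

View pics/ov4.png

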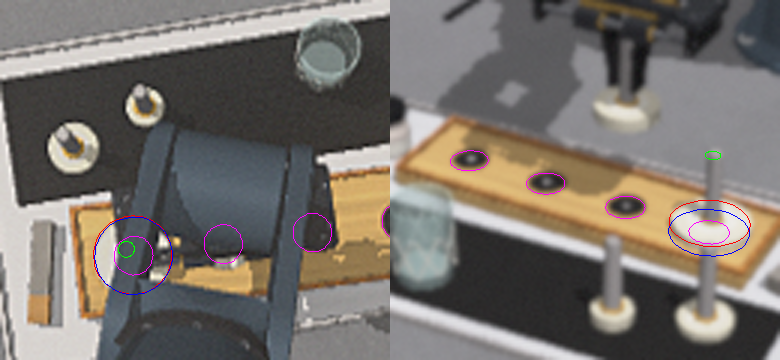

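A stands upright on pad_1, with its disc at (710,230) on the model outline. B hangs upright above pad_2. Lowering B to touch.

Request:
servo_tool --commands '[{"dx":0.1,"dy":0.2,"dz":2,"twist":0},{"dx":0.1,"dy":0.2,"dz":5,"twist":0},{"dx":0.1,"dy":0.2,"dz":8,"twist":0},{"dx":0.1,"dy":0.2,"dz":9.6,"twist":0},{"dx":0.1,"dy":0.2,"dz":10.4,"twist":0},{"dx":0.1,"dy":0.2,"dz":10.6,"twist":0},{"dx":0.1,"dy":0.2,"dz":10.6,"twist":0},{"dx":0.1,"dy":0.2,"dz":10.6,"twist":0}]'

```text
clock: 13.32
ee_pos: [0.4816, 0.0249, 0.0644]
eef_rot: [-0.175, 3.135, -0.001]
contact_force: [-0.7, -0.5, -2.2]
width: 0.0167
```

Request:
servo_tool --commands '[{"dx":0,"dy":0,"dz":0,"twist":0},{"dx":0,"dy":0,"dz":0,"twist":0}]'

```text
clock: 13.48
ee_pos: [0.4815, 0.0251, 0.0648]
eef_rot: [-0.176, 3.134, -0.001]
contact_force: [-0.1, -0.4, -1.7]
width: 0.0167
```

```bash
python3 plan.py 482.2 23.7 57.5
```

```text
t 13.48 p [481.5  25.1  64.8] F [-0.1 -0.4 -1.7] w 16.7 tilt [ 0.002 -0.   ] twist -0.0
[482.2  23.7  57.5] -> [-0.05 -0.14  0.73]
```

Request:
servo_tool --commands '[{"dx":-0.05,"dy":-0.15,"dz":0.2,"twist":0},{"dx":-0.05,"dy":-0.15,"dz":0.35,"twist":0},{"dx":-0.05,"dy":-0.15,"dz":0.5,"twist":0},{"dx":-0.05,"dy":-0.15,"dz":0.6,"twist":0},{"dx":-0.05,"dy":-0.15,"dz":0.7,"twist":0},{"dx":-0.05,"dy":-0.15,"dz":0.75,"twist":0},{"dx":-0.05,"dy":-0.15,"dz":0.75,"twist":0}]'

```text
clock: 14.07
ee_pos: [0.4813, 0.0238, 0.0575]
eef_rot: [-0.176, 3.136, -0.0]
contact_force: [-2.2, -0.4, 10.6]
width: 0.0164
```

Request:
servo_tool --commands '[{"dx":0,"dy":0,"dz":0.05,"twist":0},{"dx":0,"dy":0,"dz":0.1,"twist":0},{"dx":0,"dy":0,"dz":0.1,"twist":0}]'

```text
clock: 14.32
ee_pos: [0.4813, 0.0238, 0.0574]
eef_rot: [-0.177, 3.136, -0.001]
contact_force: [-3.3, 1.3, 20.7]
width: 0.0168
```

Request:
servo_tool --commands '[{"dx":0,"dy":0,"dz":-0.1,"twist":0},{"dx":0,"dy":0,"dz":-0.2,"twist":0},{"dx":0,"dy":0,"dz":-0.2,"twist":0}]'

```text
clock: 14.57
ee_pos: [0.4815, 0.0238, 0.0575]
eef_rot: [-0.176, 3.136, -0.0]
contact_force: [-1.4, -0.2, 5.8]
width: 0.0169
```

Request:
servo_tool --commands '[{"dx":0,"dy":0,"dz":0,"twist":0},{"dx":0,"dy":0,"dz":0,"twist":0},{"dx":0,"dy":0,"dz":0,"twist":0},{"dx":0,"dy":0,"dz":0,"twist":0},{"dx":0,"dy":0,"dz":-3,"twist":0},{"dx":0,"dy":0,"dz":-6.5,"twist":0},{"dx":0,"dy":0,"dz":-10,"twist":0},{"dx":0,"dy":0,"dz":-10,"twist":0}]' --gripper 0.5

```text
clock: 15.23
ee_pos: [0.4853, 0.0232, 0.1623]
eef_rot: [-0.176, 3.125, -0.004]
contact_force: [1.7, 0.4, 0.2]
width: 0.0431
```

```bash
python3 plan.py 591.5 188 150
```

```text
t 15.23 p [485.3  23.2 162.3] F [1.7 0.4 0.2] w 43.1 tilt [ 0.011 -0.002] twist 0.0
[591.5 188.  150. ] -> [-12.39  15.18   1.32]
```

Request:
servo_tool --commands '[{"dx":-12.8,"dy":15.1,"dz":1,"twist":0},{"dx":-12.8,"dy":15.1,"dz":1,"twist":0},{"dx":-12.8,"dy":15.1,"dz":1,"twist":0},{"dx":-12.8,"dy":15.1,"dz":1,"twist":0},{"dx":-12.8,"dy":15.1,"dz":1,"twist":0},{"dx":-12.8,"dy":15.1,"dz":1,"twist":0},{"dx":-12.8,"dy":15.1,"dz":1,"twist":0},{"dx":-12.8,"dy":15.1,"dz":1,"twist":0}]'

```text
clock: 15.9
ee_pos: [0.5903, 0.1878, 0.1462]
eef_rot: [0.177, -3.134, 0.001]
contact_force: [-0.4, -0.2, -0.8]
width: 0.0434
```

Request:
servo_tool --commands '[{"dx":0,"dy":0,"dz":0,"twist":0},{"dx":0,"dy":0,"dz":0,"twist":0},{"dx":0,"dy":0,"dz":0,"twist":0}]'

```text
clock: 16.15
ee_pos: [0.5911, 0.187, 0.1473]
eef_rot: [0.174, -3.136, 0.0]
contact_force: [0.5, 0.1, 0.3]
width: 0.0437
```

```bash
python3 plan.py 591.5 188 44
```

```text
t 16.15 p [591.1 187.  147.3] F [0.5 0.1 0.3] w 43.7 tilt [-0. -0.] twist -0.1
[591.5 188.   44. ] -> [-0.05  0.1  10.33]
```

Request:
servo_tool --commands '[{"dx":0,"dy":0.1,"dz":3,"twist":0},{"dx":0,"dy":0.1,"dz":7,"twist":0},{"dx":0,"dy":0.1,"dz":9.6,"twist":0},{"dx":0,"dy":0.1,"dz":10.4,"twist":0},{"dx":0,"dy":0.1,"dz":10.4,"twist":0},{"dx":0,"dy":0.1,"dz":10.4,"twist":0},{"dx":0,"dy":0.1,"dz":10.4,"twist":0},{"dx":0,"dy":0.1,"dz":10.4,"twist":0}]'

```text
clock: 16.82
ee_pos: [0.5932, 0.1893, 0.0454]
eef_rot: [-0.176, 3.133, 0.0]
contact_force: [-0.3, -0.1, 0.0]
width: 0.0434
```

Request:
servo_tool --commands '[{"dx":0,"dy":0,"dz":0,"twist":0},{"dx":0,"dy":0,"dz":0,"twist":0},{"dx":0,"dy":0,"dz":0,"twist":0}]'

```text
clock: 17.07
ee_pos: [0.5919, 0.1893, 0.0441]
eef_rot: [-0.176, 3.135, 0.0]
contact_force: [0.7, -0.5, -0.2]
width: 0.0437
```

```bash
python3 plan.py 591.5 188 44
```

```text
t 17.07 p [591.9 189.3  44.1] F [ 0.7 -0.5 -0.2] w 43.7 tilt [0.001 0.   ] twist -0.0
[591.5 188.   44. ] -> [ 0.06 -0.12  0.01]
```

Request:
servo_tool --commands '[{"dx":0,"dy":-0.1,"dz":0.1,"twist":0},{"dx":0,"dy":-0.1,"dz":0.1,"twist":0},{"dx":0,"dy":-0.1,"dz":0.1,"twist":0},{"dx":0,"dy":-0.1,"dz":0.1,"twist":0},{"dx":0,"dy":-0.1,"dz":0.1,"twist":0},{"dx":0,"dy":-0.1,"dz":0.1,"twist":0},{"dx":0,"dy":-0.1,"dz":0.1,"twist":0},{"dx":0,"dy":-0.1,"dz":0.1,"twist":0}]' --gripper 0

```text
clock: 17.73
ee_pos: [0.5916, 0.1881, 0.0421]
eef_rot: [0.176, -3.136, 0.0]
contact_force: [0.2, -0.9, -0.6]
width: 0.0165
```

Request:
servo_tool --commands '[{"dx":0,"dy":0,"dz":0,"twist":0},{"dx":0,"dy":0,"dz":0,"twist":0}]'

```text
clock: 17.9
ee_pos: [0.5916, 0.1881, 0.0421]
eef_rot: [0.176, -3.136, 0.0]
contact_force: [-0.3, -0.8, -0.9]
width: 0.0168
```

```bash
python3 plan.py 493.2 -73.7 175
```

```text
t 17.90 p [591.6 188.1  42.1] F [-0.3 -0.8 -0.9] w 16.8 tilt [-0. -0.] twist -0.0
[493.2 -73.7 175. ] -> [ 12.71 -24.91 -13.28]
```

Request:
servo_tool --commands '[{"dx":0,"dy":0,"dz":-1,"twist":0},{"dx":0,"dy":0,"dz":-3.5,"twist":0},{"dx":0,"dy":0,"dz":-7,"twist":0},{"dx":0,"dy":0,"dz":-10,"twist":0},{"dx":0,"dy":0,"dz":-13.3,"twist":0},{"dx":0.9,"dy":-1.7,"dz":-13.3,"twist":0},{"dx":2.2,"dy":-4.2,"dz":-13.3,"twist":0},{"dx":3.7,"dy":-7.2,"dz":-13.3,"twist":0}]'

```text
clock: 18.57
ee_pos: [0.5629, 0.1132, 0.1767]
eef_rot: [-0.18, 3.134, 0.001]
contact_force: [0.1, -1.0, -2.8]
width: 0.0166
```

Request:
servo_tool --commands '[{"dx":1.6,"dy":-3.2,"dz":0,"twist":0},{"dx":3.2,"dy":-6.4,"dz":0,"twist":0},{"dx":4.8,"dy":-9.6,"dz":0,"twist":0},{"dx":6.4,"dy":-12.6,"dz":0,"twist":0},{"dx":7.8,"dy":-15.4,"dz":0,"twist":0},{"dx":8.7,"dy":-17.2,"dz":0,"twist":0},{"dx":9,"dy":-17.7,"dz":0,"twist":0},{"dx":9,"dy":-17.7,"dz":0,"twist":0}]'

```text
clock: 19.23
ee_pos: [0.4927, -0.0746, 0.1756]
eef_rot: [-0.171, 3.137, 0.0]
contact_force: [0.6, 0.5, -2.5]
width: 0.0167
```

Request:
servo_tool --commands '[{"dx":0,"dy":0,"dz":0,"twist":0},{"dx":0,"dy":0,"dz":0,"twist":0},{"dx":0,"dy":0,"dz":0,"twist":0}]'

```text
clock: 19.48
ee_pos: [0.4936, -0.0722, 0.1753]
eef_rot: [-0.179, 3.136, 0.001]
contact_force: [-0.3, 0.4, -1.9]
width: 0.0164
```

```bash
python3 plan.py 493.2 -73.7 63
```

```text
t 19.48 p [493.6 -72.2 175.3] F [-0.3  0.4 -1.9] w 16.4 tilt [0. 0.] twist 0.1
[493.2 -73.7  63. ] -> [ 0.06 -0.14 11.23]
```

Request:
servo_tool --commands '[{"dx":0,"dy":-0.1,"dz":2,"twist":0},{"dx":0,"dy":-0.1,"dz":5,"twist":0},{"dx":0,"dy":-0.1,"dz":8.5,"twist":0},{"dx":0,"dy":-0.1,"dz":10.2,"twist":0},{"dx":0,"dy":-0.1,"dz":11,"twist":0},{"dx":0,"dy":-0.1,"dz":11.2,"twist":0},{"dx":0,"dy":-0.1,"dz":11.2,"twist":0},{"dx":0,"dy":-0.1,"dz":11.2,"twist":0}]'

```text
clock: 20.15
ee_pos: [0.4945, -0.0745, 0.0642]
eef_rot: [-0.177, 3.134, -0.001]
contact_force: [-0.1, 0.3, -2.6]
width: 0.0165
```

Request:
servo_tool --commands '[{"dx":0,"dy":0,"dz":0,"twist":0},{"dx":0,"dy":0,"dz":0,"twist":0}]'

```text
clock: 20.32
ee_pos: [0.4943, -0.0748, 0.0644]
eef_rot: [-0.176, 3.134, -0.002]
contact_force: [-0.6, 0.2, -2.6]
width: 0.0168
```

```bash
python3 plan.py 493.2 -73.7 57
```

```text
t 20.32 p [494.3 -74.8  64.4] F [-0.6  0.2 -2.6] w 16.8 tilt [ 0.003 -0.001] twist -0.0
[493.2 -73.7  57. ] -> [0.1  0.12 0.74]
```

Request:
servo_tool --commands '[{"dx":0.05,"dy":0.1,"dz":0.2,"twist":0},{"dx":0.05,"dy":0.1,"dz":0.35,"twist":0},{"dx":0.05,"dy":0.1,"dz":0.5,"twist":0},{"dx":0.05,"dy":0.1,"dz":0.6,"twist":0},{"dx":0.05,"dy":0.1,"dz":0.7,"twist":0},{"dx":0.05,"dy":0.1,"dz":0.75,"twist":0},{"dx":0.05,"dy":0.1,"dz":0.75,"twist":0}]'

```text
clock: 20.9
ee_pos: [0.4927, -0.0736, 0.057]
eef_rot: [-0.176, 3.136, -0.0]
contact_force: [-2.1, 0.1, 10.3]
width: 0.0165
```

Request:
servo_tool --commands '[{"dx":0,"dy":0,"dz":0.05,"twist":0},{"dx":0,"dy":0,"dz":0.1,"twist":0},{"dx":0,"dy":0,"dz":0.1,"twist":0}]'

```text
clock: 21.15
ee_pos: [0.4928, -0.0736, 0.057]
eef_rot: [-0.176, 3.136, -0.001]
contact_force: [-4.8, 0.3, 19.8]
width: 0.0164
```

Request:
servo_tool --commands '[{"dx":0,"dy":0,"dz":-0.1,"twist":0},{"dx":0,"dy":0,"dz":-0.2,"twist":0},{"dx":0,"dy":0,"dz":-0.2,"twist":0}]'

```text
clock: 21.4
ee_pos: [0.493, -0.0737, 0.057]
eef_rot: [-0.176, 3.136, -0.001]
contact_force: [-1.3, 0.3, 6.1]
width: 0.0166
```

Request:
servo_tool --commands '[{"dx":0,"dy":0,"dz":0,"twist":0},{"dx":0,"dy":0,"dz":0,"twist":0},{"dx":0,"dy":0,"dz":0,"twist":0},{"dx":0,"dy":0,"dz":0,"twist":0},{"dx":0,"dy":0,"dz":-3,"twist":0},{"dx":0,"dy":0,"dz":-6.5,"twist":0},{"dx":0,"dy":0,"dz":-10,"twist":0},{"dx":0,"dy":0,"dz":-10,"twist":0}]' --gripper 0.5

```text
clock: 22.07
ee_pos: [0.4967, -0.0749, 0.162]
eef_rot: [-0.176, 3.126, -0.008]
contact_force: [0.3, 0.1, 0.7]
width: 0.0428
```

```bash
python3 plan.py 637 109 150
```

```text
t 22.07 p [496.7 -74.9 162. ] F [0.3 0.1 0.7] w 42.8 tilt [ 0.011 -0.004] twist 0.0
[637. 109. 150.] -> [-15.99  16.7    1.28]
```

Request:
servo_tool --commands '[{"dx":-16.3,"dy":16.5,"dz":1,"twist":0},{"dx":-16.3,"dy":16.5,"dz":1,"twist":0},{"dx":-16.3,"dy":16.5,"dz":1,"twist":0},{"dx":-16.3,"dy":16.5,"dz":1,"twist":0},{"dx":-16.3,"dy":16.5,"dz":1,"twist":0},{"dx":-16.3,"dy":16.5,"dz":1,"twist":0},{"dx":-16.3,"dy":16.5,"dz":1,"twist":0},{"dx":-16.3,"dy":16.5,"dz":1,"twist":0}]'

```text
clock: 22.73
ee_pos: [0.6361, 0.1099, 0.1455]
eef_rot: [0.18, -3.135, 0.0]
contact_force: [-0.3, -0.6, 0.2]
width: 0.0436
```

Request:
servo_tool --commands '[{"dx":0,"dy":0,"dz":0,"twist":0},{"dx":0,"dy":0,"dz":0,"twist":0},{"dx":0,"dy":0,"dz":0,"twist":0}]'

```text
clock: 22.98
ee_pos: [0.6355, 0.1074, 0.1466]
eef_rot: [0.173, -3.136, 0.0]
contact_force: [0.8, -0.2, 0.1]
width: 0.0435
```

```bash
python3 plan.py 636.5 109 43
```

```text
t 22.98 p [635.5 107.4 146.6] F [ 0.8 -0.2  0.1] w 43.5 tilt [-0.001 -0.   ] twist -0.1
[636.5 109.   43. ] -> [-0.13  0.15 10.36]
```

Request:
servo_tool --commands '[{"dx":0,"dy":0.1,"dz":3,"twist":0},{"dx":0,"dy":0.1,"dz":7,"twist":0},{"dx":0,"dy":0.1,"dz":9.6,"twist":0},{"dx":0,"dy":0.1,"dz":10.3,"twist":0},{"dx":0,"dy":0.1,"dz":10.3,"twist":0},{"dx":0,"dy":0.1,"dz":10.3,"twist":0},{"dx":0,"dy":0.1,"dz":10.3,"twist":0},{"dx":0,"dy":0.1,"dz":10.3,"twist":0}]'

```text
clock: 23.65
ee_pos: [0.6379, 0.1095, 0.046]
eef_rot: [-0.175, 3.132, -0.0]
contact_force: [-0.2, 1.0, 0.2]
width: 0.0434
```

Request:
servo_tool --commands '[{"dx":0,"dy":0,"dz":0,"twist":0},{"dx":0,"dy":0,"dz":0,"twist":0},{"dx":0,"dy":0,"dz":0,"twist":0}]'

```text
clock: 23.9
ee_pos: [0.6366, 0.1097, 0.0446]
eef_rot: [-0.176, 3.135, -0.0]
contact_force: [0.0, -0.0, 0.6]
width: 0.0432
```

```bash
python3 plan.py 636.5 109 43
```

```text
t 23.90 p [636.6 109.7  44.6] F [ 0.  -0.   0.6] w 43.2 tilt [ 0.002 -0.   ] twist -0.0
[636.5 109.   43. ] -> [ 0.02 -0.07  0.16]
```

Request:
servo_tool --commands '[{"dx":0,"dy":-0.1,"dz":0.1,"twist":0},{"dx":0,"dy":-0.1,"dz":0.1,"twist":0},{"dx":0,"dy":-0.1,"dz":0.1,"twist":0},{"dx":0,"dy":-0.1,"dz":0.1,"twist":0},{"dx":0,"dy":-0.1,"dz":0.1,"twist":0},{"dx":0,"dy":-0.1,"dz":0.1,"twist":0},{"dx":0,"dy":-0.1,"dz":0.1,"twist":0},{"dx":0,"dy":-0.1,"dz":0.1,"twist":0}]' --gripper 0

```text
clock: 24.57
ee_pos: [0.6362, 0.1086, 0.0425]
eef_rot: [0.176, -3.136, 0.0]
contact_force: [0.1, -0.8, -0.9]
width: 0.0166
```

Request:
servo_tool --commands '[{"dx":0,"dy":0,"dz":0,"twist":0},{"dx":0,"dy":0,"dz":0,"twist":0}]'

```text
clock: 24.73
ee_pos: [0.6361, 0.1087, 0.0425]
eef_rot: [0.176, -3.136, -0.0]
contact_force: [-0.7, -0.8, -2.2]
width: 0.0165
```

```bash
python3 plan.py 504.2 -171.1 175
```

```text
t 24.73 p [636.1 108.7  42.5] F [-0.7 -0.8 -2.2] w 16.5 tilt [-0.  0.] twist -0.0
[ 504.2 -171.1  175. ] -> [ 16.24 -26.33 -13.25]
```

Request:
servo_tool --commands '[{"dx":0,"dy":0,"dz":-1,"twist":0},{"dx":0,"dy":0,"dz":-3.5,"twist":0},{"dx":0,"dy":0,"dz":-7,"twist":0},{"dx":0,"dy":0,"dz":-10,"twist":0},{"dx":0,"dy":0,"dz":-13.3,"twist":0},{"dx":1,"dy":-1.7,"dz":-13.3,"twist":0},{"dx":2.6,"dy":-4.2,"dz":-13.3,"twist":0},{"dx":4.4,"dy":-7.1,"dz":-13.3,"twist":0}]'

```text
clock: 25.4
ee_pos: [0.6008, 0.0338, 0.1775]
eef_rot: [-0.18, 3.133, -0.0]
contact_force: [-0.1, -0.3, -2.7]
width: 0.0164
```

Request:
servo_tool --commands '[{"dx":1.9,"dy":-3.2,"dz":0,"twist":0},{"dx":3.8,"dy":-6.4,"dz":0,"twist":0},{"dx":5.8,"dy":-9.6,"dz":0,"twist":0},{"dx":7.8,"dy":-12.8,"dz":0,"twist":0},{"dx":9.8,"dy":-16,"dz":0,"twist":0},{"dx":11.2,"dy":-18.3,"dz":0,"twist":0},{"dx":11.8,"dy":-19.2,"dz":0,"twist":0},{"dx":11.8,"dy":-19.2,"dz":0,"twist":0}]'

```text
clock: 26.07
ee_pos: [0.5039, -0.173, 0.1764]
eef_rot: [-0.17, 3.137, -0.001]
contact_force: [0.6, -0.1, -2.1]
width: 0.0166
```

Request:
servo_tool --commands '[{"dx":0,"dy":0,"dz":0,"twist":0},{"dx":0,"dy":0,"dz":0,"twist":0},{"dx":0,"dy":0,"dz":0,"twist":0}]'

```text
clock: 26.32
ee_pos: [0.5053, -0.1693, 0.1758]
eef_rot: [-0.179, 3.136, 0.001]
contact_force: [0.2, -0.4, -1.9]
width: 0.0165
```

```bash
python3 plan.py 504.2 -171.1 63.4
```

```text
t 26.32 p [ 505.3 -169.3  175.8] F [ 0.2 -0.4 -1.9] w 16.5 tilt [0. 0.] twist 0.1
[ 504.2 -171.1   63.4] -> [ 0.13 -0.17 11.24]
```

Request:
servo_tool --commands '[{"dx":0.1,"dy":-0.1,"dz":2,"twist":0},{"dx":0.1,"dy":-0.1,"dz":5,"twist":0},{"dx":0.1,"dy":-0.1,"dz":8.5,"twist":0},{"dx":0.1,"dy":-0.1,"dz":10.2,"twist":0},{"dx":0.1,"dy":-0.1,"dz":11,"twist":0},{"dx":0.1,"dy":-0.1,"dz":11.2,"twist":0},{"dx":0.1,"dy":-0.1,"dz":11.2,"twist":0},{"dx":0.1,"dy":-0.1,"dz":11.2,"twist":0}]'

```text
clock: 26.98
ee_pos: [0.505, -0.172, 0.0648]
eef_rot: [-0.177, 3.135, -0.002]
contact_force: [-0.3, 0.2, -1.8]
width: 0.0165
```

Request:
servo_tool --commands '[{"dx":0,"dy":0,"dz":0,"twist":0},{"dx":0,"dy":0,"dz":0,"twist":0}]'

```text
clock: 27.15
ee_pos: [0.5047, -0.1723, 0.065]
eef_rot: [-0.176, 3.134, -0.002]
contact_force: [0.5, 0.0, -2.5]
width: 0.0165
```

```bash
python3 plan.py 504.2 -171.1 57.4
```

```text
t 27.15 p [ 504.7 -172.3   65. ] F [ 0.5  0.  -2.5] w 16.5 tilt [ 0.002 -0.001] twist -0.0
[ 504.2 -171.1   57.4] -> [0.04 0.13 0.76]
```

Request:
servo_tool --commands '[{"dx":0,"dy":0.1,"dz":0.2,"twist":0},{"dx":0,"dy":0.1,"dz":0.35,"twist":0},{"dx":0,"dy":0.1,"dz":0.5,"twist":0},{"dx":0,"dy":0.1,"dz":0.6,"twist":0},{"dx":0,"dy":0.1,"dz":0.7,"twist":0},{"dx":0,"dy":0.1,"dz":0.75,"twist":0},{"dx":0,"dy":0.1,"dz":0.75,"twist":0}]'

```text
clock: 27.73
ee_pos: [0.5037, -0.1711, 0.0573]
eef_rot: [-0.176, 3.137, -0.001]
contact_force: [-1.5, 0.3, 7.8]
width: 0.0166
```

Request:
servo_tool --commands '[{"dx":0,"dy":0,"dz":0.05,"twist":0},{"dx":0,"dy":0,"dz":0.1,"twist":0},{"dx":0,"dy":0,"dz":0.1,"twist":0}]'

```text
clock: 27.98
ee_pos: [0.5038, -0.1712, 0.0572]
eef_rot: [-0.176, 3.136, -0.001]
contact_force: [-3.4, 0.0, 16.1]
width: 0.0165
```

Request:
servo_tool --commands '[{"dx":0,"dy":0,"dz":-0.1,"twist":0},{"dx":0,"dy":0,"dz":-0.15,"twist":0},{"dx":0,"dy":0,"dz":-0.15,"twist":0}]'

```text
clock: 28.23
ee_pos: [0.5037, -0.1711, 0.0573]
eef_rot: [-0.176, 3.137, -0.001]
contact_force: [-1.5, 0.1, 7.9]
width: 0.0167
```

Request:
servo_tool --commands '[{"dx":0,"dy":0,"dz":0,"twist":0},{"dx":0,"dy":0,"dz":0,"twist":0},{"dx":0,"dy":0,"dz":0,"twist":0},{"dx":0,"dy":0,"dz":0,"twist":0},{"dx":0,"dy":0,"dz":-3,"twist":0},{"dx":0,"dy":0,"dz":-6.5,"twist":0},{"dx":0,"dy":0,"dz":-10,"twist":0},{"dx":0,"dy":0,"dz":-14,"twist":0}]' --gripper 0.5

```text
clock: 28.9
ee_pos: [0.5027, -0.1703, 0.1969]
eef_rot: [0.176, -3.134, -0.003]
contact_force: [-0.6, 0.2, 0.0]
width: 0.043
```

Request:
servo_tool --commands '[{"dx":22,"dy":-20,"dz":0,"twist":0},{"dx":22,"dy":-20,"dz":0,"twist":0},{"dx":22,"dy":-20,"dz":0,"twist":0},{"dx":22,"dy":-20,"dz":0,"twist":0},{"dx":22,"dy":-20,"dz":0,"twist":0},{"dx":22,"dy":-20,"dz":0,"twist":0},{"dx":22,"dy":-20,"dz":0,"twist":0},{"dx":22,"dy":-20,"dz":0,"twist":0}]'

```text
clock: 29.57
ee_pos: [0.3041, -0.4001, 0.1968]
eef_rot: [0.167, -3.136, 0.007]
contact_force: [1.3, -0.3, 0.9]
width: 0.0435
```

```bash
python3 - <<'E'
from ov import *
for n in("top","scene"): snap(n,"tmp3")
P=[(.4712,.1211),(.4822,.0237),(.4932,-.0737),(.5042,-.1711)]
G=dict(zip("abcd",P))
a=ov("top",G,.021,(205,155,365,275),5); b=ov("scene",G,.021,(190,180,350,300),5)
cv2.imwrite("pics/f1.png",a);cv2.imwrite("pics/f2.png",b)
E
```

```text
(no output)
```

View pics/f1.png

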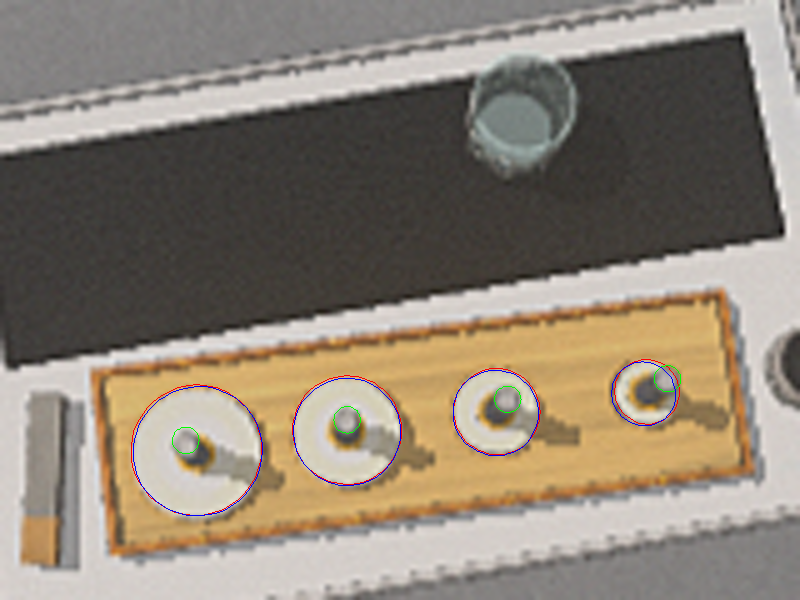

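View pics/f2.png

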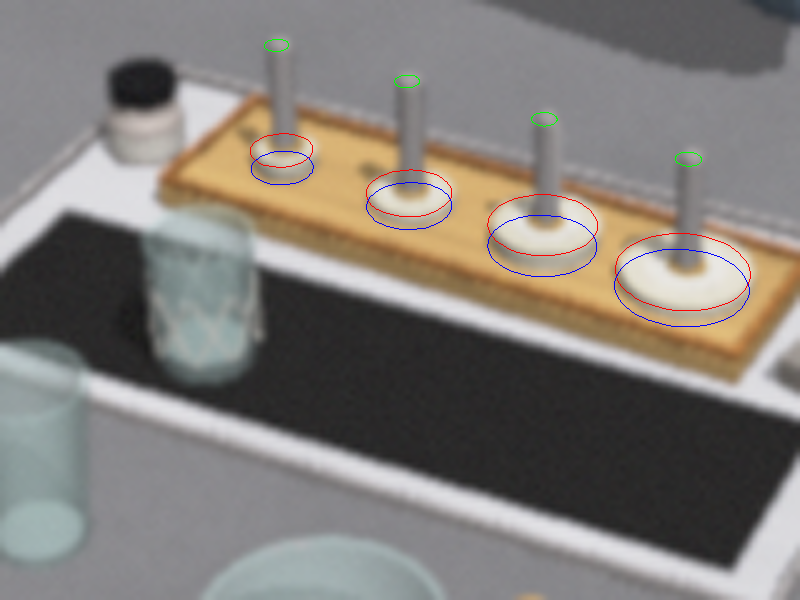

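All four wheels stand upright on their pads, within about 1–2 mm of the pad outlines: A (197,450), B (347,430), C (496,410), D (645,392). The tumbler is unmoved at (525,110). I'll let the arm settle and hand in.

Request:
servo_tool --commands '[{"dx":0,"dy":0,"dz":0,"twist":0},{"dx":0,"dy":0,"dz":0,"twist":0},{"dx":0,"dy":0,"dz":0,"twist":0},{"dx":0,"dy":0,"dz":0,"twist":0}]'

```text
clock: 30.0
ee_pos: [0.3085, -0.393, 0.1967]
eef_rot: [0.18, -3.136, -0.001]
contact_force: [1.2, 0.3, -0.6]
width: 0.0432
```

```bash
python3 -c "
from h import *
print(bot.finish_job())"
```

```text
the job is handed in; nothing more can be done
None
```

All four wheels are on the rack, shank up, and the job was handed in at about 30 s, well under the 104 s limit. The order is the largest (A) on pad_1 at the lathe end, then B, C and the smallest (D) on pad_4. I lowered each wheel until it touched its pad (at most about 21 N at the wrist) before letting go.

- **Placement:** in the last top view, all four wheels matched their pads to within about 1–2 mm. The scene view showed all four upright, offset by a pixel or so in the same way as the first measurements, which I took to be calibration error.
- **Tumbler:** it is standing where it was.
- **Gripper:** it was clear of everything at the end.
- **Failed or disagreed:** one move call was refused because it left out the twist value, and nothing moved. My first automatic disc fits were also poor, mainly in the scene view, so I used the top-view fits and checked them with overlays.

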